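# Fill the tray from the chocolate dispenser

### The arm

A 6-joint arm with a two-finger parallel gripper is mounted at the origin on the work surface. World frame = base frame: x ahead of the robot, y to its left, z up, the work surface at z = 0. Lengths are in m, angles in degrees, forces in N, time in s.
With the tool pointing down it reaches from about 0.25 to 0.725 m from the base axis. Payload 9.7 kg.
Tool frame: the origin (TCP) lies at the very end of the fingers, on their centre line; the grasp point (between the pads) lies grasp_offset behind it (grasp_offset is the distance from the TCP to the grasp point, in m); z points along the fingers, y is the line along which they close (so a half turn about z gives the same grasp; the last joint's range is limited). The gripper opens to 85 mm and grips with 20 to 120 N. Pads are 22 mm wide; open, the fingers measure 114 mm over their backs; the gripper's body (76 mm by 85 mm) begins 54 mm behind the grasp point. The pads swing forward as they close: fully open they stand 13 mm farther back than shut.
Start: joints at [73.052, 4.979, 10.078, 95.1, 0, 90], TCP at [0.16, 0.526, 0.206] pointing down, gripper open.
Joint ranges: [-179.16, 179.16], [-48.56, 103.87], [-65.8, 70.77], [-126.05, 130.52], [-82.76, 87.17], [-180, 180]. Speed limits (degrees/s): [127.2, 127.2, 147.25, 180, 180, 180].

### API

Orientations are given as [roll, pitch, yaw] about the fixed x, y, z axes, in that order (R = Rz(yaw) Ry(pitch) Rx(roll)).
In Python, from workcell import get_obs, camera, calibration, job_done, recognise, cut_out, mark_of, grasp_offset gives the robot as it stands.
- The arm moves only by the tool servo_tool, never from a script. Its argument "moves" is a list of rows, each a list of 3 entries, a list of its own where there are three numbers: the turn, a rotation vector about the tool's x, y, z in degrees, then the shift along the tool's x, y, z in m, then the opening in per cent of the stroke, from 0 (shut) to 100 (fully open). In form: [[[ax, ay, az], [x, y, z], claw], ...]. A call has 1 to 12 rows; each row shifts and turns the commanded pose from where the row before left it, along the tool's axes as they then stand; what a row does not reach is not made up. A row lasts 1/10 s, in which the tool goes at most 50 mm and 8.59 degrees, less where a joint would pass 70% of its speed; a pose out of reach is approached as far as the arm can. A call is refused whole if a number of a shift passes 0.05 or a number of a turn 8.59, either way. A call with a gripper value outside its range is refused whole. The fingers move at their own pace and stop on an object; "force" is the grip in N (left out, the last holds). Time passes only in rows, so rows that do not move let the fingers close. It gives the time, the measured TCP pose, the force, the opening and the grip force at its end, in the units of the state.
- get_obs(): the state, without advancing time (a new reading comes with each control period).
- camera(name): name is "scene" or "top" or "wrist"; returns (picture, depth): 420x560x3 uint8, red, green, blue; 420x560 float32, m along the optical axis (not along the pixel's ray), 0 where there is no reading.
- calibration(name): a dict with "camera_matrix" (3x3 intrinsics, pixels), "R" (3x3) and "t" (3): a world point X has camera coordinates R X + t. Camera axes: x right, y down, z forward; pixel columns grow to the right and rows downward; lengths in m; the calibration is good to about 2 mm. A picture is of the moment at which its call begins: read the wrist's pose just before it. calibration takes no time and is no camera call; for the wrist camera it gives the pose at the moment of the call.
- job_done(): hands the job in; it is judged then, once.
Trained networks look in the newest picture that a camera, given by its name, has taken for a name from the list of things; names that differ only in an ending like _2 or _b are one class to them, and where a whole thing is asked for, a point or a joint stands for the part that bears it (a point fixed in the world has none). Each returns a list of dicts, best first, with "score" (0 to 1); they miss things now and then, are a little off and sometimes report something else, mostly with a low value. They report only what shows in the picture. A call takes as long as a camera call. They do not tell look-alikes from the thing itself.
- recognise(name, camera): "xyz" ([x, y, z] in m, in the coordinates of the camera as it stood for that picture, good to about 4 mm: the middle of the surface that is visible of it).
- cut_out(name, camera): "mask" (420x560 bool, what is visible of it).
- mark_of(name, camera): "xyz" ([x, y, z] in m, in the coordinates of the camera as it stood for that picture, good to about 4 mm: a listed point, or the origin of a listed thing).
The state is a dict: "time": time; "q": joint angles; "qd": joint speeds; "joint_efforts": joint torques, N m; "ee_pos": TCP position; "tcp_rot": TCP orientation; "wrist_force": force on the tool from outside, world axes, zero at the start; "torque": the same for the moment, N m; "opening": finger opening in m; "grasp_force": force on a finger pad.
Only numpy, scipy, OpenCV 4.12 (cv2) and the standard library are available. Lean on these libraries where they do the work, as an engineer would, in place of code of your own. Each camera call takes 0.05 s, during which the arm holds its last target. There are 200 camera calls.

### The job

Push the empty metal tray along the table until it sits flush against the foot of the chocolate dispenser, under the end of the chute. Then press the dispenser's rocker paddle right down to raise the gate, keep it down until all three chocolates have rolled into the tray, and let the paddle come back up so that the gate shuts. Do not lift the tray, do not touch the chocolates, and leave everything else standing where it is.

Things in the scene. Friction and masses are not known exactly. Their poses are not given: they have to be found in the camera images.
- dispenser: Dispenser fixed to the table: grey foot block under a sloping steel chute, open on top. Origin on the table under the gate, on the chute's centre line; z up. Chute along own y, 50 mm wide, side walls 25 mm, closed upper end at y +178, open lower end at y -65 mm, floor 75 mm above the table at the gate. The rocker lies along own x on two posts 136 mm high at x -65, y 0 mm.
- foot (a point): Middle of the flat end face of the dispenser's foot block, 20 mm above the table, at own x 0, y -20 mm: the stop for the tray. The block is 110 mm wide (own x -45 to +65 mm) and 50 mm high.
- chute_end (a point): Middle of the chute's floor at its open lower end, at own x 0, y -64 mm of the dispenser, 67 mm above the table; the chute's underside there is 62 mm above the table, so the chute overhangs a tray standing against the foot by 45 mm.
- rocker (a joint): Tilt of the rocker, rad: 0 at rest (gate shut), 0.55 fully pressed, at its stop. A spring returns it. The pivot axis runs along the dispenser's y, 125 mm above the table. The paddle needs about 3 N to start and 6 N (on its centre) at the stop. The chocolates pass once it is above about 0.42.
- paddle (a point): Centre of the upper face of the rocker's black paddle (60 mm along the dispenser's x, 70 mm along its y, 8 mm thick), the end of the rocker away from the chute: at rest 150 mm from the dispenser's origin along own -x and 129 mm above the table. Pressed right down it has sunk about 45 mm.
- gate (a point): Middle of the lower edge of the gate, a dark steel blade 20 mm wide that hangs from the other end of the rocker into the chute, 8 mm above its floor at rest; it rises about 40 mm when the paddle is fully pressed.
- tray: Loose open-topped aluminium tray, 150 x 150 mm and 40 mm high, walls 4 mm, 0.3 to 0.6 kg. Origin at the centre of its underside. It starts on the table off the chute's lower end, slightly turned. Flush against the foot its origin lies at own y -95 mm of the dispenser and about x 0, its sides parallel to the dispenser's.
- choc0_center (a point): Centre of the first of three hard round chocolates, brown balls 32 mm in diameter, 25 g, waiting in a row in the chute behind the gate.
- choc1_center (a point): Centre of the second chocolate (32 mm ball).
- choc2_center (a point): Centre of the third chocolate (32 mm ball), farthest up the chute.
- jar: Bystander: amber jar with a steel lid, 60 mm across, 90 mm high; origin at the centre of its underside. Stands near the paddle.
- cup: Bystander: white cup, 68 mm across, 70 mm high; origin at the centre of its underside. Stands beside the tray.
- squeeze: Bystander: white squeeze bottle, 56 mm across, 160 mm high; origin at the centre of its underside.
- weight: Bystander: solid steel press weight, 72 mm across, 45 mm high; origin at the centre of its underside.
There are look-alikes about, which are no part of the job. Leave any green look-alike of the part that bears choc2_center alone. Leave any pink look-alike of the tray alone.

How it is judged (in metres and radians):
On the way, in this order (a step that is already met when the one before it is completed fails the run):
1. the tray is flush against the foot, under the chute (y of tray in the frame of dispenser between -0.107 and -0.085 m and x of tray in the frame of dispenser between -0.05 and 0.05 m and angle between the y axis of tray and the y axis of dispenser, either way round below 0.15 rad), for 0.2 s.
2. the paddle is pressed down and the gate is up (value of joint rocker above 0.42 rad), for 0.2 s.
At the end, for the whole second after the job is handed in: All three chocolates rest inside the tray, the tray stands flat against the dispenser's foot (within 18 mm, and within 50 mm sideways), and the rocker is back at rest with the gate shut (below 0.06 rad) (y of tray in the frame of dispenser between -0.113 and -0.085 m and x of tray in the frame of dispenser between -0.05 and 0.05 m and x of choc0_center in the frame of tray between -0.072 and 0.072 m and y of choc0_center in the frame of tray between -0.072 and 0.072 m and z of choc0_center in the frame of tray between 0 and 0.045 m and linear speed of each of choc0, choc1, choc2 below 0.05 m/s and x of choc1_center in the frame of tray between -0.072 and 0.072 m and y of choc1_center in the frame of tray between -0.072 and 0.072 m and z of choc1_center in the frame of tray between 0 and 0.045 m and x of choc2_center in the frame of tray between -0.072 and 0.072 m and y of choc2_center in the frame of tray between -0.072 and 0.072 m and z of choc2_center in the frame of tray between 0 and 0.045 m and value of joint rocker below 0.06 rad and height (world z) of tray below 0.006 m and angle between tray's own z axis and vertical below 0.06 rad and linear speed of tray below 0.02 m/s); the robot touches nothing.
It fails at once if a bystander is disturbed (shifted more than 25 mm) (distance of any of jar, cup, squeeze, weight from where it was at the start of the episode above 0.025 m).
It fails at once if the tray is lifted off the table (height (world z) of tray above 0.02 m).
It fails at once if a chocolate is touched by the fingers or arm (contact force between any of the fingers, the arm and choc0 above 0.3 N or contact force between any of the fingers, the arm and choc1 above 0.3 N or contact force between any of the fingers, the arm and choc2 above 0.3 N).
It fails at once if a chocolate is lifted (height (world z) of any of choc0_center, choc1_center, choc2_center above 0.16 m).
It fails at once if the dispenser is opened while the tray is not in place (value of joint rocker above 0.3 rad and not (y of tray in the frame of dispenser between -0.115 and -0.085 m and x of tray in the frame of dispenser between -0.05 and 0.05 m)).
It also fails if it takes over 51 s, if anything falls off the work surface, if the arm or the gripper's body presses on something with over 40 N, if the wrist force passes 120 N, or if a joint passes its speed limit or range.

## Working session

There is one attempt and no reset: what is moved stays moved. The work goes in short steps, Python scripts to look and compute and a tool call to move; the robot and the scene stay as the last step left them, time stands still between calls to the robot, and variables do not carry over. Pictures are saved under pics/ and viewed, at most 10 in all, crops included, and the job is handed in when it is done.

Besides the shell and the picture viewer there is one more tool, called as a command line: name --argument value ..., lists and objects as JSON in quotes. servo_tool: Moves the arm, as the interface text tells. Its arguments: {"type":"object","properties":{"moves":{"type":"array"},"force":{"type":"number"}},"required":["moves"]}

```bash
mkdir -p pics
cat > h.py <<'E'
import numpy as np, cv2
from workcell import *
def w(p,c):
    return np.array(c["R"]).T@(np.array(p)-np.array(c["t"]))
def proj(X,c):
    p=np.array(c["camera_matrix"])@(np.array(c["R"])@np.array(X)+np.array(c["t"])); return p[:2]/p[2]
E
python3 - <<'E'
from h import *
o=get_obs(); print(o["time"],o["ee_pos"],o["tcp_rot"],grasp_offset if not callable(grasp_offset) else grasp_offset())
ims={}
for n in ["scene","top"]:
    im,d=camera(n); cv2.imwrite(f"pics/{n}1.png",im[:,:,::-1]); np.save(n+"_d.npy",d)
    c=calibration(n)
    for k in ["dispenser","foot","chute_end","paddle","gate","tray","jar","cup","squeeze","weight","choc0_center","choc2_center"]:
        r=mark_of(k,n)[:3]
        print(n,k,[(round(x["score"],2),w(x["xyz"],c).round(3).tolist()) for x in r])
print(get_obs()["time"])
E
```

```text
0.0 [0.16027462 0.52585795 0.20538036] [-1.79923579e+02  1.14365447e-03  1.63050970e+02] 0.0187
scene dispenser [(0.78, [0.578, 0.081, 0.0]), (0.56, [0.587, 0.128, 0.099])]
scene foot [(0.77, [0.572, 0.066, 0.017])]
scene chute_end [(0.56, [0.562, 0.017, 0.067])]
scene paddle [(0.56, [0.431, 0.117, 0.128])]
scene gate [(0.67, [0.575, 0.083, 0.084]), (0.27, [0.587, 0.131, 0.099]), (0.22, [0.772, 0.023, 0.001])]
scene tray [(0.85, [0.289, -0.276, 0.003]), (0.64, [0.532, -0.103, 0.002])]
scene jar [(0.85, [0.421, 0.253, -0.001])]
scene cup [(0.72, [0.364, -0.033, -0.003])]
scene squeeze [(0.62, [0.77, 0.024, 0.001])]
scene weight [(0.7, [0.684, -0.378, 0.0])]
scene choc0_center [(0.51, [0.579, 0.099, 0.089])]
scene choc2_center [(0.47, [0.593, 0.16, 0.104]), (0.46, [0.747, 0.185, 0.016])]
top dispenser [(0.6, [0.577, 0.083, -0.001])]
top foot [(0.64, [0.572, 0.059, 0.023])]
top chute_end [(0.91, [0.562, 0.017, 0.065])]
top paddle [(0.61, [0.435, 0.115, 0.125])]
top gate []
top tray [(0.96, [0.537, -0.109, -0.0]), (0.94, [0.291, -0.273, -0.002])]
top jar [(0.55, [0.424, 0.258, -0.005])]
top cup [(0.84, [0.367, -0.03, 0.001])]
top squeeze [(0.7, [0.771, 0.023, -0.003])]
top weight [(0.79, [0.687, -0.377, -0.005])]
top choc0_center [(0.43, [0.581, 0.103, 0.094]), (0.35, [0.535, -0.11, 0.001])]
top choc2_center [(0.57, [0.597, 0.165, 0.099]), (0.56, [0.748, 0.19, 0.011])]
1.3
```

View pics/scene1.png

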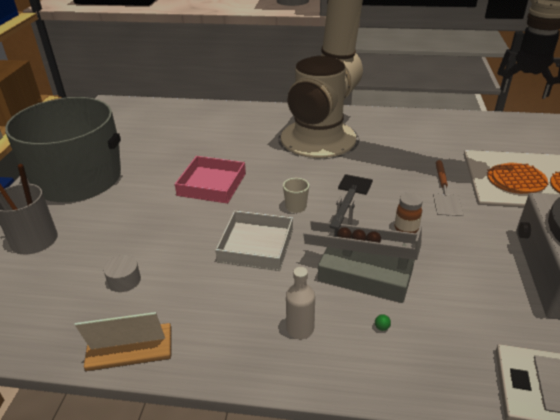

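View pics/top1.png

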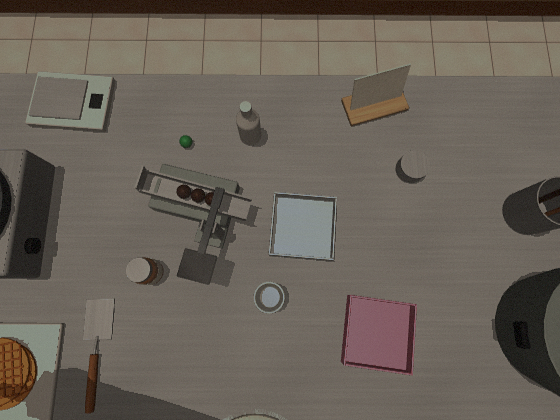

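The scene view shows the aluminium tray at pixel (257,240) and the pink look-alike at (211,178). The dispenser is at (365,260) with its black paddle at (355,184). The cup is at (296,195), the jar at (409,213), the bottle at (300,305) and a green ball at (383,322). The top view agrees, with the tray at (303,227) and the paddle at (197,266). I'll fit the dispenser yaw and the tray yaw next.

Run:
```python
from h import *
camera("top"); c=calibration("top")
K=np.array(c["camera_matrix"]);R=np.array(c["R"]);t=np.array(c["t"])
def back(u,v,z):
    r=R.T@np.linalg.solve(K,[u,v,1]); o=-R.T@t; return (o+r*(z-o[2])/r[2])[:2]
for x in cut_out("tray","top")[:2]:
    q=cv2.findNonZero(x["mask"].astype(np.uint8))[:,0].astype(float)
    P=np.array([back(*p,0.04) for p in q],np.float32); print(x["score"],cv2.minAreaRect(P))
# dispenser 2D fit from points
loc=np.array([[0,0],[0,-.02],[0,-.064],[-.15,0]]);W=np.array([[.5775,.082],[.572,.0625],[.562,.017],[.433,.116]])
a=loc-loc.mean(0);b=W-W.mean(0)
z=np.sum(np.conj(a[:,0]+1j*a[:,1])*(b[:,0]+1j*b[:,1]));th=np.angle(z)
Rm=np.array([[np.cos(th),-np.sin(th)],[np.sin(th),np.cos(th)]]);o=W.mean(0)-Rm@loc.mean(0)
print(np.degrees(th),o)
for y in(-.309,-.181,-.095): print(y,o+Rm@[0,y])
print("paddle",o+Rm@[-.15,0], "tray in d",Rm.T@(np.array([.535,-.106])-o))
```

```text
0.57 ((0.5313627123832703, -0.10738756507635117), (0.1465839147567749, 0.15479226410388947), 86.41187286376953)
0.57 ((0.29182764887809753, -0.27104225754737854), (0.15668785572052002, 0.14940768480300903), 82.20052337646484)
-13.69636794965694 [0.57753096 0.08089873]
-0.309 [ 0.50436701 -0.21931459]
-0.181 [ 0.53467441 -0.09495438]
-0.095 [ 0.55503719 -0.01139987]
paddle [0.43179634 0.11641521] tray in d [ 0.00293168 -0.19165443]
```

servo_tool --moves '[[[0, 0, 8.5], [0, 0, 0], 0], [[0, 0, 8.5], [0, 0, 0], 100]]'

```text
time: 1.6
ee_pos: [0.1603, 0.5261, 0.2061]
tcp_rot: [-180.0, -0.0, 145.7]
wrist_force: [0.0, -0.1, 0.8]
opening: 0.0847
grasp_force: 0.0
```

servo_tool --moves '[[[0, 0, 0], [-0.0415, -0.0248, 0], 100], [[0, 0, 0], [-0.0415, -0.0248, 0], 100], [[0, 0, 0], [-0.0415, -0.0248, 0], 100], [[0, 0, 0], [-0.0415, -0.0248, 0], 100], [[0, 0, 0], [-0.0415, -0.0248, 0], 100], [[0, 0, 0], [-0.0415, -0.0248, 0], 100], [[0, 0, 0], [-0.0415, -0.0248, 0], 100], [[0, 0, 0], [-0.0415, -0.0248, 0], 100], [[0, 0, 0], [-0.0415, -0.0248, 0], 100], [[0, 0, 0], [-0.0415, -0.0248, 0], 100], [[0, 0, 0], [-0.0415, -0.0248, 0], 100], [[0, 0, 0], [-0.0415, -0.0248, 0], 100]]'

```text
time: 2.8
ee_pos: [0.4077, -0.001, 0.2064]
tcp_rot: [180.0, 0.1, 146.0]
wrist_force: [1.7, 1.1, 1.0]
opening: 0.0853
grasp_force: 0.0
```

servo_tool --moves '[[[0, 0, 0], [-0.0415, -0.0248, 0], 100], [[0, 0, 0], [-0.0415, -0.0248, 0], 100], [[0, 0, 0], [-0.0415, -0.0248, 0], 100], [[0, 0, 0], [-0.0415, -0.0248, 0], 100], [[0, 0, 0], [-0.0415, -0.0248, 0], 100], [[0, 0, 8.5], [0, 0, 0], 100], [[0, 0, 8.5], [0, 0, 0], 100], [[0, 0, 8.5], [0, 0, 0], 100], [[0, 0, 8.5], [0, 0, 0], 100], [[0, 0, 8.5], [0, 0, 0], 100], [[0, 0, 8.5], [0, 0, 0], 100], [[0, 0, 8.5], [0, 0, 0], 100]]'

```text
time: 4.0
ee_pos: [0.5101, -0.2176, 0.2061]
tcp_rot: [-180.0, 0.0, 86.2]
wrist_force: [0.6, -0.6, -0.1]
opening: 0.0859
grasp_force: 0.0
```

servo_tool --moves '[[[0, 0, 8.5], [0, 0, 0], 100], [[0, 0, 1.2], [0, 0, 0], 100], [[0, 0, 0], [0, 0, 0], 100]]'

```text
time: 4.3
ee_pos: [0.5101, -0.2176, 0.2061]
tcp_rot: [180.0, 0.0, 77.0]
wrist_force: [0.4, 0.4, -0.6]
opening: 0.0848
grasp_force: 0.0
```

servo_tool --moves '[[[0, 0, 0], [-0.005, 0, 0.048], 100], [[0, 0, 0], [0, 0, 0.048], 100], [[0, 0, 0], [0, 0, 0.048], 100], [[0, 0, 0], [0, 0, 0.036], 100], [[0, 0, 0], [0, 0, 0.015], 100], [[0, 0, 0], [0, 0, 0], 100]]'

```text
time: 4.9
ee_pos: [0.5079, -0.222, 0.0095]
tcp_rot: [-179.8, -0.0, 77.0]
wrist_force: [0.0, -0.2, 0.8]
opening: 0.0858
grasp_force: 0.0
```

servo_tool --moves '[[[0, 0, 0], [0.01, 0, 0], 100], [[0, 0, 0], [0.01, 0, 0], 100], [[0, 0, 0], [0.01, 0, 0], 100], [[0, 0, 0], [0.01, 0, 0], 100], [[0, 0, 0], [0.01, 0, 0], 100], [[0, 0, 0], [0.01, 0, 0], 100], [[0, 0, 0], [0.01, 0, 0], 100], [[0, 0, 0], [0.01, 0, 0], 100], [[0, 0, 0], [0.01, 0, 0], 100], [[0, 0, 0], [0.01, 0, 0], 100], [[0, 0, 0], [0, 0, 0], 100]]'

```text
time: 6.0
ee_pos: [0.532, -0.1239, 0.011]
tcp_rot: [-180.0, -0.0, 76.9]
wrist_force: [-0.9, 0.0, 0.5]
opening: 0.0854
grasp_force: 0.0
```

Run:
```python
from h import *
im,_=camera("top"); c=calibration("top"); cv2.imwrite("pics/top2.png",cv2.resize(im[120:300,120:360,::-1],None,fx=3,fy=3))
print([(x["score"],w(x["xyz"],c).round(3)) for x in mark_of("tray","top")])
```

```text
[(0.92, array([ 0.288, -0.272, -0.001]))]
```

View pics/top2.png

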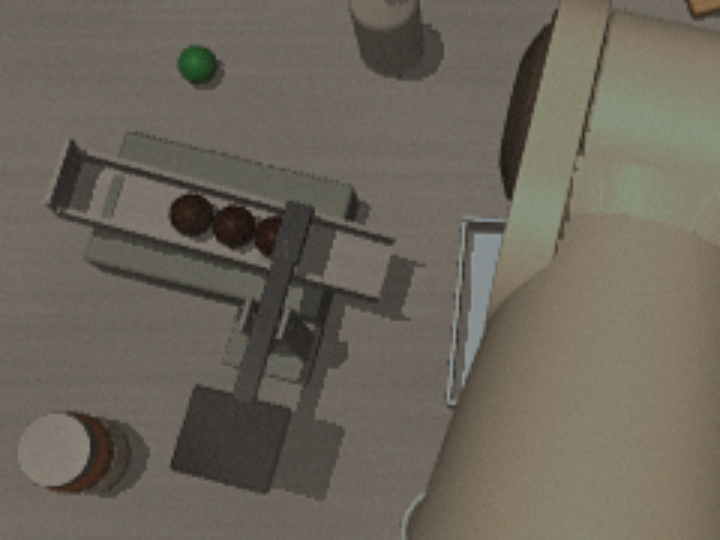

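The crop shows the tray's near edge at (455,310), which is where it was before, so the tray may not have moved. The arm hides the rest, so I'll check from the scene camera.

Run:
```python
from h import *
im,_=camera("scene"); c=calibration("scene"); a=cv2.resize(im[140:340,180:440,::-1],None,fx=2,fy=2)
print([(x["score"],w(x["xyz"],c).round(3)) for x in mark_of("tray","scene")])
o=get_obs();print(o["ee_pos"],o["wrist_force"],proj(o["ee_pos"],c))
im,_=camera("wrist"); b=cv2.resize(im[:,:,::-1],(533,400))
cv2.imwrite("pics/s3.png",cv2.resize(np.hstack([a,b[:, :533]]),(800,304)))
```

```text
[(0.85, array([ 0.531, -0.101,  0.   ])), (0.73, array([0.561, 0.02 , 0.069])), (0.67, array([ 0.29 , -0.275,  0.002]))]
[ 0.53166689 -0.12535411  0.0110613 ] [-0.08315332  0.50621214  0.40231074] [248.51983342 241.08506548]
```

View pics/s3.png

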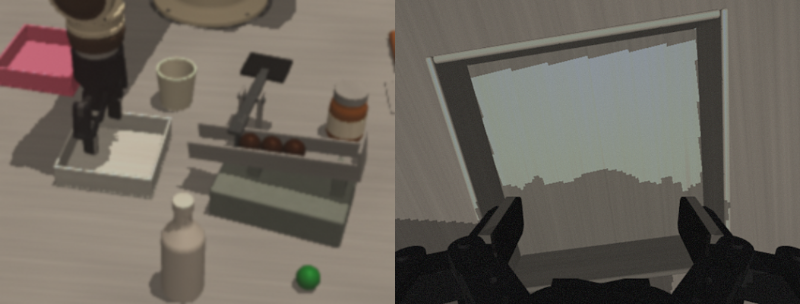

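The scene half of the picture shows the fingers inside the tray at (95,140), and the tray has not moved. Either they passed over the wall or they came down inside it. I'll measure the fingertip height with the wrist depth.

Run:
```python
from h import *
o=get_obs()
im,d=camera("wrist"); c=calibration("wrist")
K=np.array(c["camera_matrix"]);R=np.array(c["R"]);t=np.array(c["t"])
v,u=np.mgrid[0:420,0:560]; 
P=(np.stack([(u-K[0,2])/K[0,0]*d,(v-K[1,2])/K[1,1]*d,d],-1)-t)@R
print(o["ee_pos"],"cam",-R.T@t)
rel=P-o["ee_pos"]; tx=np.array([.225,.974]);ty=np.array([.974,-.225])
for (uu,vv) in [(175,275),(165,320),(395,275),(110,340),(280,360),(60,80),(280,30),(280,200),(280,340),(455,250),(455,20),(140,390),(300,405)]:
    q=rel[vv,uu]; print((uu,vv),d[vv,uu].round(3),"tool x,y",(q[:2]@tx).round(3),(q[:2]@ty).round(3),"world",P[vv,uu].round(3))
im,d=camera("scene"); c=calibration("scene")
K=np.array(c["camera_matrix"]);R=np.array(c["R"]);t=np.array(c["t"])
P=(np.stack([(u-K[0,2])/K[0,0]*d,(v-K[1,2])/K[1,1]*d,d],-1)-t)@R
a=im[170:280,205:305,::-1]; cv2.imwrite("pics/s4.png",cv2.resize(a,None,fx=5,fy=5,interpolation=cv2.INTER_NEAREST))
m=(im.max(2)<50); m[:170]=0;m[280:]=0;m[:,:205]=0;m[:,305:]=0
Q=P[m]; Q=Q[Q[:,2]<.12]; print(len(Q), "lowest dark:",Q[np.argsort(Q[:,2])][:25:3].round(3))
```

```text
[ 0.53166947 -0.12542973  0.01105943] cam [ 0.5480254  -0.05384592  0.17955314]
(175, 275) 0.194 tool x,y -0.017 -0.058 world [ 0.471 -0.129  0.004]
(165, 320) 0.131 tool x,y -0.003 -0.043 world [ 0.489 -0.119  0.066]
(395, 275) 0.141 tool x,y 0.007 0.042 world [ 0.575 -0.128  0.052]
(110, 340) 0.098 tool x,y 0.011 -0.047 world [ 0.489 -0.104  0.096]
(280, 360) 0.187 tool x,y -0.055 -0.003 world [ 0.517 -0.179  0.024]
(60, 80) 0.131 tool x,y 0.079 -0.08 world [ 0.471 -0.03   0.041]
(280, 30) 0.162 tool x,y 0.101 -0.002 world [ 0.553 -0.026  0.001]
(280, 200) 0.182 tool x,y 0.024 -0.002 world [ 0.535 -0.101  0.005]
(280, 340) 0.203 tool x,y -0.056 -0.003 world [ 0.516 -0.179  0.007]
(455, 250) 0.15 tool x,y 0.013 0.07 world [ 0.602 -0.128  0.041]
(455, 20) 0.126 tool x,y 0.098 0.059 world [ 0.611 -0.043  0.04 ]
(140, 390) 0.076 tool x,y 0.015 -0.03 world [ 0.506 -0.104  0.118]
(300, 405) 0.079 tool x,y 0.01 0.003 world [ 0.537 -0.116  0.117]
375 lowest dark: [[ 0.312 -0.138 -0.001]
 [ 0.484 -0.123  0.05 ]
 [ 0.489 -0.12   0.054]
 [ 0.492 -0.112  0.055]
 [ 0.49  -0.115  0.056]
 [ 0.488 -0.113  0.057]
 [ 0.487 -0.122  0.059]
 [ 0.491 -0.107  0.06 ]
 [ 0.584 -0.141  0.061]]
```

View pics/s4.png

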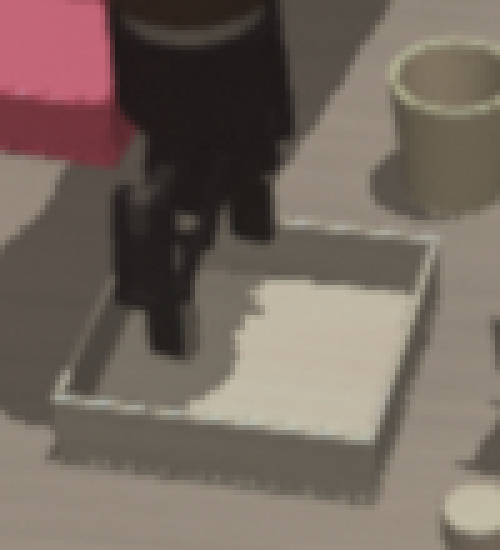

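This close-up shows both open fingertips inside the tray, the near one ending at (170,355), with the tray intact. They passed over the wall because the open tips are higher than the TCP suggests. I'll lift, go back behind the tray and measure the tip height clear of it.

servo_tool --moves '[[[0, 0, 0], [0, 0, -0.025], 100], [[0, 0, 0], [0, 0, -0.025], 100], [[0, 0, 0], [-0.037, 0, 0], 100], [[0, 0, 0], [-0.037, 0, 0], 100], [[0, 0, 0], [-0.036, 0, 0], 100], [[0, 0, 0], [0, 0, 0.025], 100], [[0, 0, 0], [0, 0, 0.025], 100], [[0, 0, 0], [0, 0, 0], 100]]'

```text
time: 7.15
ee_pos: [0.5044, -0.2319, 0.0078]
tcp_rot: [-179.7, -0.1, 76.8]
wrist_force: [-0.9, 0.6, 0.4]
opening: 0.0853
grasp_force: 0.0
```

Run:
```python
from h import *
o=get_obs(); print(o["ee_pos"],o["tcp_rot"],o["wrist_force"])
v,u=np.mgrid[0:420,0:560]
for n in ["scene","wrist"]:
    im,d=camera(n); c=calibration(n)
    K=np.array(c["camera_matrix"]);R=np.array(c["R"]);t=np.array(c["t"])
    P=(np.stack([(u-K[0,2])/K[0,0]*d,(v-K[1,2])/K[1,1]*d,d],-1)-t)@R
    rel=P-o["ee_pos"]; X=rel[...,0]*.225+rel[...,1]*.974; Y=rel[...,0]*.974-rel[...,1]*.225
    m=(d>0)&(abs(X)<.03)&(abs(Y)<.065)&(P[...,2]>.012)&(P[...,2]<.1)&(im.max(2)<70)
    for s in (1,-1):
        k=m&(s*Y>0.015); z=P[...,2][k]; i=np.argsort(z)[:60:8]
        print(n,s,k.sum(),np.c_[X[k][i],Y[k][i],z[i]].round(3).tolist())
```

```text
[ 0.50444596 -0.23189106  0.00781965] [-1.79699148e+02 -6.15468532e-02  7.67880120e+01] [-0.8938916   0.63552745  0.40333417]
scene 1 106 [[-0.002, 0.048, 0.047], [-0.001, 0.053, 0.054], [-0.001, 0.057, 0.06], [0.007, 0.056, 0.062], [-0.007, 0.055, 0.066], [0.007, 0.055, 0.07], [-0.004, 0.057, 0.074], [0.006, 0.047, 0.075]]
scene -1 134 [[-0.008, -0.046, 0.046], [-0.002, -0.047, 0.05], [0.011, -0.042, 0.054], [-0.004, -0.045, 0.057], [-0.001, -0.046, 0.061], [0.006, -0.045, 0.063], [-0.002, -0.044, 0.067], [-0.009, -0.043, 0.07]]
wrist 1 5231 [[0.004, 0.045, 0.05], [-0.008, 0.045, 0.051], [-0.006, 0.045, 0.051], [-0.002, 0.044, 0.051], [0.004, 0.045, 0.051], [-0.003, 0.045, 0.052], [0.007, 0.045, 0.052], [0.007, 0.044, 0.052]]
wrist -1 5473 [[0.002, -0.041, 0.05], [-0.0, -0.041, 0.051], [0.003, -0.041, 0.051], [0.008, -0.041, 0.051], [0.007, -0.041, 0.052], [0.006, -0.041, 0.052], [0.004, -0.041, 0.052], [-0.0, -0.041, 0.052]]
```

The open tips really are about 38 mm above the reported TCP, so I'll go lower while watching the force.

servo_tool --moves '[[[0, 0, 0], [0, 0, 0.005], 100], [[0, 0, 0], [0, 0, 0.005], 100], [[0, 0, 0], [0, 0, 0], 100]]'

```text
time: 7.55
ee_pos: [0.5067, -0.232, 0.0009]
tcp_rot: [-180.0, 0.0, 76.9]
wrist_force: [-0.1, -0.4, -0.2]
opening: 0.0851
grasp_force: 0.0
```

servo_tool --moves '[[[0, 0, 0], [0, 0, 0.005], 100], [[0, 0, 0], [0, 0, 0.005], 100], [[0, 0, 0], [0, 0, 0], 100]]'

```text
time: 7.85
ee_pos: [0.5063, -0.232, -0.0098]
tcp_rot: [-179.9, -0.0, 76.9]
wrist_force: [-1.1, 0.0, -0.6]
opening: 0.0859
grasp_force: 0.0
```

servo_tool --moves '[[[0, 0, 0], [0, 0, 0.006], 100], [[0, 0, 0], [0, 0, 0.006], 100], [[0, 0, 0], [0, 0, 0], 100]]'

```text
time: 8.15
ee_pos: [0.5061, -0.2319, -0.0221]
tcp_rot: [-179.9, -0.0, 76.9]
wrist_force: [-0.1, 0.1, 0.5]
opening: 0.0854
grasp_force: 0.0
```

servo_tool --moves '[[[0, 0, 0], [0.01, 0, 0], 100], [[0, 0, 0], [0.01, 0, 0], 100], [[0, 0, 0], [0.01, 0, 0], 100], [[0, 0, 0], [0.01, 0, 0], 100], [[0, 0, 0], [0.01, 0, 0], 100], [[0, 0, 0], [0.01, 0, 0], 100], [[0, 0, 0], [0, 0, 0], 100]]'

```text
time: 8.85
ee_pos: [0.5208, -0.1723, -0.0208]
tcp_rot: [180.0, -0.0, 76.9]
wrist_force: [0.5, -0.3, 0.9]
opening: 0.0854
grasp_force: 0.0
```

Run:
```python
from h import *
im,_=camera("scene"); c=calibration("scene"); a=cv2.resize(im[140:340,180:440,::-1],None,fx=2,fy=2); cv2.imwrite("pics/s5.png",a)
print([(x["score"],w(x["xyz"],c).round(3)) for x in mark_of("tray","scene")])
```

```text
[(0.77, array([ 0.543, -0.083,  0.001])), (0.75, array([ 0.29 , -0.275,  0.005]))]
```

View pics/s5.png

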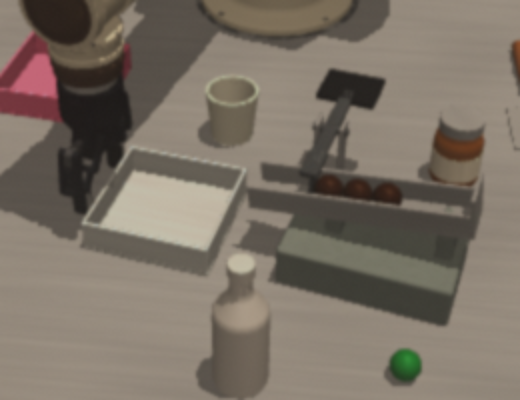

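The tray is being pushed and has squared up with the dispenser: the tray is at (165,210), its left wall lies on the fingers, and the cup at (232,110) is clear. About 75 mm remain.

servo_tool --moves '[[[0, 0, 0], [0.01, 0, 0], 100], [[0, 0, 0], [0.01, 0, 0], 100], [[0, 0, 0], [0.01, 0, 0], 100], [[0, 0, 0], [0.01, 0, 0], 100], [[0, 0, 0], [0.01, 0, 0], 100], [[0, 0, 0], [0.01, 0, 0], 100], [[0, 0, 0], [0.006, 0, 0], 100], [[0, 0, 0], [0, 0, 0], 100]]'

```text
time: 9.75
ee_pos: [0.5356, -0.1083, -0.0209]
tcp_rot: [-180.0, -0.0, 76.9]
wrist_force: [-0.5, 0.6, 0.7]
opening: 0.085
grasp_force: 0.0
```

servo_tool --moves '[[[0, 0, 0], [0.003, 0, 0], 100], [[0, 0, 0], [0.003, 0, 0], 100], [[0, 0, 0], [0, 0, 0], 100]]'

```text
time: 10.05
ee_pos: [0.5368, -0.1035, -0.0209]
tcp_rot: [180.0, -0.0, 76.8]
wrist_force: [-0.3, -1.6, 0.8]
opening: 0.0855
grasp_force: 0.3
```

servo_tool --moves '[[[0, 0, 0], [0.003, 0, 0], 100], [[0, 0, 0], [0, 0, 0], 100]]'

```text
time: 10.25
ee_pos: [0.5375, -0.1006, -0.0209]
tcp_rot: [180.0, -0.0, 76.8]
wrist_force: [0.0, -2.7, 0.8]
opening: 0.0856
grasp_force: 0.8
```

servo_tool --moves '[[[0, 0, 0], [0.003, 0, 0], 100], [[0, 0, 0], [0, 0, 0], 100]]'

```text
time: 10.45
ee_pos: [0.5382, -0.0976, -0.0209]
tcp_rot: [180.0, -0.0, 76.9]
wrist_force: [-0.6, -1.5, 0.6]
opening: 0.0852
grasp_force: 0.8
```

servo_tool --moves '[[[0, 0, 0], [0.003, 0, 0], 100], [[0, 0, 0], [0, 0, 0], 100]]'

```text
time: 10.65
ee_pos: [0.5381, -0.0966, -0.0208]
tcp_rot: [-180.0, 0.2, 76.8]
wrist_force: [-5.0, -12.5, 1.5]
opening: 0.0852
grasp_force: 6.7
```

The tray met the foot with about 13 N. Now I'll back off, rise, shut the fingers and check the tray.

servo_tool --moves '[[[0, 0, 0], [-0.02, 0, 0], 100], [[0, 0, 0], [-0.02, 0, 0], 100], [[0, 0, 0], [0, 0, -0.046], 0], [[0, 0, 0], [0, 0, -0.046], 0], [[0, 0, 0], [0, 0, -0.046], 0], [[0, 0, 0], [0, 0, -0.046], 0], [[0, 0, 0], [0, 0, -0.046], 0], [[0, 0, 0], [0, 0, 0], 0]]'

```text
time: 11.45
ee_pos: [0.5317, -0.1338, 0.216]
tcp_rot: [179.4, -0.0, 76.9]
wrist_force: [0.7, 0.7, -0.3]
opening: 0.0003
grasp_force: 0.0
```

servo_tool --moves '[[[0, 0, 0], [0.0371, -0.0262, 0], 0], [[0, 0, 0], [0.0371, -0.0262, 0], 0], [[0, 0, 0], [0.0371, -0.0262, 0], 0], [[0, 0, 0], [0.0371, -0.0262, 0], 0], [[0, 0, 0], [0.0371, -0.0262, 0], 0], [[0, 0, 0], [0.0371, -0.0262, 0], 0], [[0, 0, 0], [0, 0, 0], 0]]'

```text
time: 12.15
ee_pos: [0.4253, 0.1229, 0.2092]
tcp_rot: [-180.0, -0.1, 77.2]
wrist_force: [-0.9, -0.8, 0.6]
opening: -0.0
grasp_force: 0.0
```

Run:
```python
from h import *
o=get_obs(); print(o["time"],o["ee_pos"],o["tcp_rot"],o["opening"])
th=np.radians(-13.3);Rm=np.array([[np.cos(th),-np.sin(th)],[np.sin(th),np.cos(th)]]);og=np.array([.5775,.081])
v,u=np.mgrid[0:420,0:560]
for n in ["scene","top","wrist"]:
    im,d=camera(n); c=calibration(n)
    K=np.array(c["camera_matrix"]);R=np.array(c["R"]);t=np.array(c["t"])
    if n!="wrist":
        for x in mark_of("tray",n): p=w(x["xyz"],c); print(n,x["score"],p.round(3),(Rm.T@(p[:2]-og)).round(3))
    if n!="top":
        P=(np.stack([(u-K[0,2])/K[0,0]*d,(v-K[1,2])/K[1,1]*d,d],-1)-t)@R
        m=(d>0)&(np.hypot(*(P[...,:2]-o["ee_pos"][:2]).transpose(2,0,1))<.03)&(P[...,2]>.16)
        z=np.sort(P[...,2][m]); print(n,"tip z",z[:40:5])
    if n=="scene": cv2.imwrite("pics/s6.png",cv2.resize(im[100:340,180:440,::-1],None,fx=2,fy=2))
c=calibration("top")
camera("wrist"); c=calibration("wrist"); print([(x["score"],w(x["xyz"],c).round(3)) for x in mark_of("paddle","wrist")])
```

```text
12.15 [0.42533527 0.12288153 0.20919656] [-1.79967612e+02 -1.00876149e-01  7.71783275e+01] -1.6289381411468716e-05
scene 0.71 [ 0.566 -0.009  0.001] [ 0.009 -0.09 ]
scene 0.7 [ 0.289 -0.278  0.001] [-0.198 -0.416]
scene tip z [0.23521729 0.23666869 0.23875952 0.23956777 0.24243061 0.24362361
 0.24479374 0.24623348]
top 0.86 [ 0.286 -0.276 -0.003] [-0.201 -0.414]
top 0.78 [ 0.572 -0.012  0.   ] [ 0.016 -0.092]
top 0.41 [0.593 0.133 0.096] [0.003 0.054]
top 0.34 [0.575 0.059 0.022] [ 0.002 -0.022]
top 0.34 [ 0.37  -0.031 -0.   ] [-0.177 -0.157]
wrist tip z [0.23816047 0.23866378 0.23904324 0.23931876 0.23948438 0.23973569
 0.23984921 0.23998793]
[(0.58, array([0.433, 0.117, 0.131])), (0.28, array([0.595, 0.157, 0.101]))]
```

View pics/s6.png

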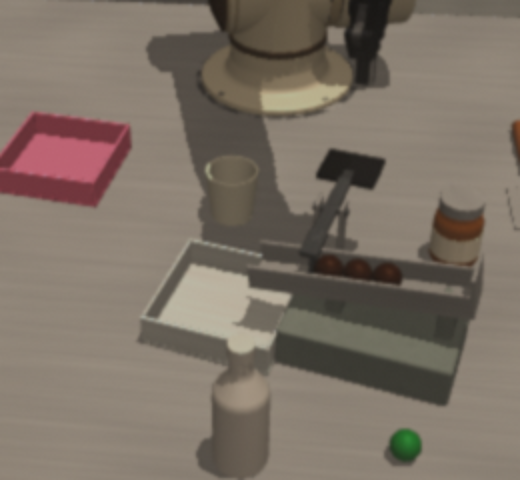

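The picture shows the tray flush against the foot at (215,300), under the chute end. The paddle at (350,168) is below the shut fingers at (365,75). Going down to press.

servo_tool --moves '[[[0, 0, 0], [0, -0.004, 0.04], 0], [[0, 0, 0], [0, -0.004, 0.04], 0], [[0, 0, 0], [0, 0, 0.015], 0], [[0, 0, 0], [0, 0, 0.01], 0], [[0, 0, 0], [0, 0, 0.01], 0], [[0, 0, 0], [0, 0, 0.01], 0], [[0, 0, 0], [0, 0, 0], 0]]'

```text
time: 13.2
ee_pos: [0.4201, 0.1205, 0.0841]
tcp_rot: [179.9, -0.0, 76.8]
wrist_force: [1.2, -0.7, 4.0]
opening: -0.0001
grasp_force: 1.3
```

servo_tool --moves '[[[0, 0, 0], [0, 0, 0.01], 0], [[0, 0, 0], [0, 0, 0.01], 0], [[0, 0, 0], [0, 0, 0.006], 0], [[0, 0, 0], [0, 0, 0], 0]]'

```text
time: 13.6
ee_pos: [0.4194, 0.1206, 0.0579]
tcp_rot: [-180.0, -0.0, 76.9]
wrist_force: [-0.4, -0.1, 4.1]
opening: 0.0002
grasp_force: 2.1
```

servo_tool --moves '[[[0, 0, 0], [0, 0, 0.003], 0], [[0, 0, 0], [0, 0, 0.003], 0], [[0, 0, 0], [0, 0, 0], 0]]'

```text
time: 13.9
ee_pos: [0.4196, 0.1206, 0.0525]
tcp_rot: [180.0, -0.0, 76.9]
wrist_force: [-0.1, 0.6, 5.0]
opening: 0.0
grasp_force: 2.2
```

servo_tool --moves '[[[0, 0, 0], [0, 0, 0.002], 0], [[0, 0, 0], [0, 0, 0], 0]]'

```text
time: 14.1
ee_pos: [0.4197, 0.1207, 0.0506]
tcp_rot: [180.0, -0.0, 76.9]
wrist_force: [0.0, 1.5, 5.9]
opening: -0.0001
grasp_force: 2.2
```

servo_tool --moves '[[[0, 0, 0], [0, 0, 0], 0], [[0, 0, 0], [0, 0, 0], 0], [[0, 0, 0], [0, 0, 0], 0], [[0, 0, 0], [0, 0, 0], 0], [[0, 0, 0], [0, 0, 0], 0], [[0, 0, 0], [0, 0, 0], 0], [[0, 0, 0], [0, 0, 0], 0], [[0, 0, 0], [0, 0, 0], 0], [[0, 0, 0], [0, 0, 0], 0], [[0, 0, 0], [0, 0, 0], 0]]'

```text
time: 15.1
ee_pos: [0.4196, 0.1207, 0.0507]
tcp_rot: [180.0, -0.0, 76.9]
wrist_force: [0.4, 1.1, 5.3]
opening: 0.0004
grasp_force: 2.2
```

Run:
```python
from h import *
o=get_obs(); print(o["time"],o["ee_pos"],o["wrist_force"])
im,d=camera("scene"); cv2.imwrite("pics/s7.png",cv2.resize(im[100:340,180:440,::-1],None,fx=2,fy=2))
c=calibration("scene")
for x in mark_of("choc0_center","scene"): print(x["score"],w(x["xyz"],c).round(3))
```

```text
15.1 [0.41964547 0.12067052 0.0506959 ] [0.41162299 1.06423707 5.26736048]
0.44 [ 0.542 -0.067  0.018]
```

View pics/s7.png

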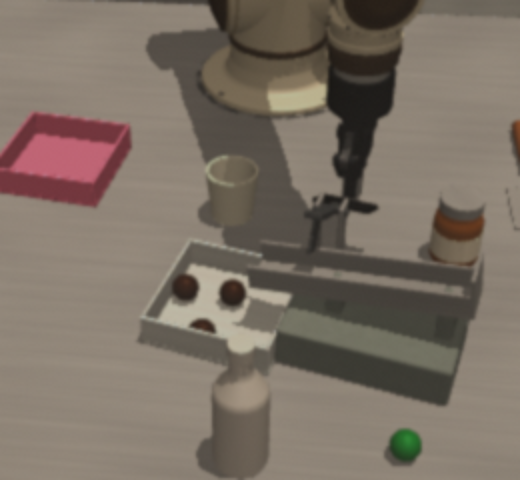

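All three chocolates are in the tray, at (185,287), (232,292) and (202,327), and the chute is empty. Releasing the paddle.

servo_tool --moves '[[[0, 0, 0], [0, 0, -0.012], 0], [[0, 0, 0], [0, 0, -0.012], 0], [[0, 0, 0], [0, 0, -0.012], 0], [[0, 0, 0], [0, 0, -0.015], 0], [[0, 0, 0], [0, 0, -0.03], 0], [[0, 0, 0], [0, 0, -0.04], 0], [[0, 0, 0], [0, 0, -0.04], 0], [[0, 0, 0], [0, 0, 0], 0], [[0, 0, 0], [0, 0, 0], 0], [[0, 0, 0], [0, 0, 0], 0], [[0, 0, 0], [0, 0, 0], 0], [[0, 0, 0], [0, 0, 0], 0]]'

```text
time: 16.4
ee_pos: [0.4191, 0.1204, 0.2103]
tcp_rot: [-179.9, 0.0, 76.9]
wrist_force: [0.1, 1.2, -0.2]
opening: -0.0004
grasp_force: 0.0
```

Run:
```python
from h import *
th=np.radians(-13.3);Rm=np.array([[np.cos(th),-np.sin(th)],[np.sin(th),np.cos(th)]]);og=np.array([.5775,.081])
P=[]
for i in range(2):
    im,d=camera("scene"); c=calibration("scene")
    m=cut_out("choc0_center","scene"); print([(round(x["score"],2),np.argwhere(x["mask"]).mean(0).round(1)) for x in m])
print("paddle",[(x["score"],w(x["xyz"],c).round(3)) for x in mark_of("paddle","scene")])
for x in mark_of("tray","scene")[:2]: p=w(x["xyz"],c); print(p.round(3),(Rm.T@(p[:2]-og)).round(3))
cv2.imwrite("pics/s8.png",cv2.resize(im[100:340,180:440,::-1],None,fx=2,fy=2)); print(get_obs()["time"],get_obs()["wrist_force"])
```

```text
[(0.71, array([212.8, 408.6])), (0.31, array([194.3, 295.4]))]
[]
paddle [(0.96, array([0.429, 0.115, 0.127])), (0.42, array([0.769, 0.02 , 0.001])), (0.39, array([ 0.542, -0.065,  0.017]))]
[ 0.291 -0.277  0.002] [-0.196 -0.414]
[0.427 0.255 0.001] [-0.187  0.135]
16.7 [-0.94557835  0.03499359  0.70955848]
```

View pics/s8.png

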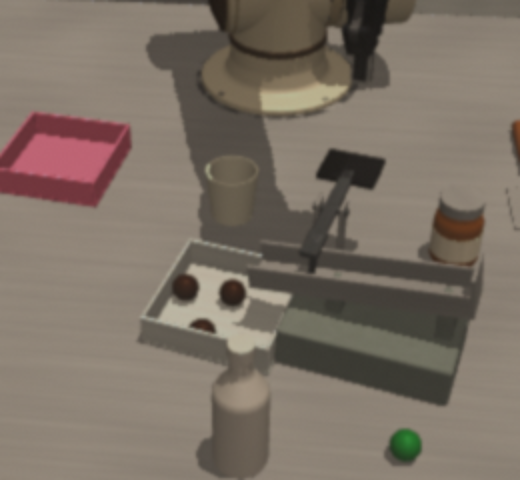

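The paddle is back up at (350,168), the gate is shut, the three chocolates lie still in the tray, and nothing else has moved.

```bash
python3 -c "
from workcell import *
print(job_done())"
```

```text
the job is handed in; nothing more can be done
None
```

I handed the job in at about 17 s (limit 51 s), with no verdict returned: the last picture shows the tray flush against the foot with all three chocolates in it, the paddle back up, and the bystanders in place; the first push passed over the tray wall without moving it, so I repeated it lower.

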